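# Shut and lock the filter unit's cover

### The arm

A 6-joint arm with a two-finger parallel gripper is mounted at the origin on the work surface. World frame = base frame: x ahead of the robot, y to its left, z up, the work surface at z = 0. Lengths are in m, angles in degrees, forces in N, time in s.
With the tool pointing down it reaches from about 0.25 to 0.725 m from the base axis. Payload 9.7 kg.
Tool frame: the origin (TCP) lies at the very end of the fingers, on their centre line; the grasp point (between the pads) lies 19 mm behind it (bot.grip_point_offset is the distance from the TCP to the grasp point, in m); y points along the fingers, x is the direction in which the jaws open and shut, and the axes are right-handed (so a half turn about y gives the same grasp; the last joint's range is limited). The gripper opens to 85 mm and grips with 20 to 120 N. Pads are 22 mm wide; open, the fingers measure 114 mm over their backs; the gripper's body (76 mm by 85 mm) begins 54 mm behind the grasp point. The pads swing forward as they close: fully open they stand 13 mm farther back than shut.
Start: joints at [-63.77, 4.979, 10.078, 95.1, 0, 90], TCP at [0.243, -0.493, 0.231] pointing down, gripper open.
Joint ranges: [-179.16, 179.16], [-48.56, 103.87], [-65.8, 70.77], [-126.05, 130.52], [-82.76, 87.17], [-180, 180]. Speed limits (degrees/s): [127.2, 127.2, 147.25, 180, 180, 180].

### API

Orientations are given as [roll, pitch, yaw] about the fixed x, y, z axes, in that order (R = Rz(yaw) Ry(pitch) Rx(roll)).
In Python, from workcell import bot gives the robot as it stands.
- The arm moves only by the shell command python3 -m inch 'ROWS' [FORCE]. ROWS is JSON, a list of rows, each a list of 3 entries, a list of its own where there are three numbers: the shift along the tool's x, y, z in mm, then the turn, a rotation vector about the tool's x, y, z in rad, then the finger opening in mm, from 0 to 85.4. In form: [[[x, y, z], [ax, ay, az], grip], ...]. A call has 1 to 20 rows; each row is the pose to reach, as a shift and turn from the pose measured when the call began, along the tool's axes at that moment; what a row does not reach only later rows make up. A row lasts 1/10 s, in which the tool goes at most 50 mm and 8.59 degrees, less where a joint would pass 70% of its speed; a pose out of reach is approached as far as the arm can. A call with a gripper value outside its range is refused whole. The fingers move at their own pace and stop on an object; FORCE is the grip in N (left out, the last holds). Time passes only in rows, so rows that repeat a pose let the fingers close. It gives the time, the measured TCP pose, the force and the opening at its end, in the units of the state.
- bot.get_obs(): the state, without advancing time (a new reading comes with each control period).
- bot.camera(name): name is "scene" or "top" or "wrist"; returns a dict with "frame" (480x640x3 uint8, red, green, blue), "mtx" (3x3 intrinsics, pixels), "k1" (the pictures are not rectified: a ray, as slopes to the right and down, at radius r is drawn at 1 + k1 r^2 times it, then the intrinsics apply), "origin" and "orientation" of the camera in the world. Camera axes: x right, y down, z forward; pixel columns grow to the right and rows downward; lengths in m; the calibration is good to about 2 mm. A picture is of the moment at which its call begins. There is no depth.
- bot.job_done(): hands the job in, once; it reports no verdict.
Trained networks look in a picture, given as the dict that the camera call returned (one of the last four; its "shot" number tells which), for a name from the list of things; names that differ only in an ending like _2 or _b are one class to them, and where a whole thing is asked for, a point or a joint stands for the part that bears it (a point fixed in the world has none). Each returns a list of dicts, best first, with "confidence" (0 to 1); they miss things now and then, are a little off and sometimes report something else, mostly with a low value. They report only what shows in the picture. A call takes as long as a camera call.
- bot.search_frame(picture, name): "box" ([left, top, right, bottom] in pixels, round what is visible of it).
- bot.cut_out(picture, name): "region" (480x640 bool, what is visible of it) and "box" ([left, top, right, bottom] in pixels, round what is visible of it).
The state is a dict: "time": time; "q": joint angles; "qd": joint speeds; "joint_efforts": joint torques, N m; "ee_pos": TCP position; "tcp_rot": TCP orientation; "wrist_force": force on the tool from outside, world axes, zero at the start; "torque": the same for the moment, N m; "opening": finger opening in m.
Only numpy, scipy, OpenCV 4.12 (cv2) and the standard library are available. Lean on these libraries where they do the work, as an engineer would, in place of code of your own. Each camera call takes 0.05 s, during which the arm holds its last target. There are 200 camera calls.

### The job

Swing the air-filter unit's open cover shut without slamming it, then press its red quarter-turn fastener down and turn it a quarter turn clockwise until its cam catches and it stays locked by itself. Press by feel, with little more than its spring needs: its stop and cam must not be forced, down or up, with more than 15 N. Leave the glassware and everything else standing where it is.

Things in the scene. Friction and masses are not known exactly. Their poses are not given: they have to be found in the camera images.
- filter_unit: the air-filter unit, fixed to the bench: white box 240 mm (its x) by 220 mm (y) by 100 mm tall, blue panel on its front (-x); origin at the centre of its underside, z up. Its top has a well, closed by the hinged cover. Under the shut cover sits the steel cam seat of the fastener, at a depth that differs from unit to unit and is not reported
- cover (a joint): angle of the grey cover: 0 = shut, flat on the unit, upper face 106 mm above the bench; grows to 1.4 rad as its -x edge swings up. Starts 0.7 to 1.15 rad open. The hinge line runs along the unit's y at unit x = +55 mm, z = 100 mm. Stiff hinge: stays where it is left, moves with 1 to 3 N at the free edge. Pushing its outer face (then looking up and to the unit's +x) beside the fastener shuts it
- cover_hinge (a point): point on the hinge line of the cover, mid-width. The cover is a plate 135 mm long from here, 130 mm wide and 6 mm thick. Axes turn with the cover: -x towards its free edge, y along the hinge, z out of its outer face. This point lies half-way through the plate
- cover_edge (a point): middle of the cover's free edge, half-way through its thickness, 135 mm from the hinge; axes as cover_hinge
- fastener_head (a point): centre of the red grip bar of the captive quarter-turn fastener, 100 mm from the hinge line, mid-width. Bar 44 mm long (its x), 12 mm thick (y, to be pinched), 24 mm high (z, out of the cover); below it a steel collar 20 mm across and 4 mm thick, then a thin stem. Sprung out, this point is 38 mm above the cover's outer face and the bar lies along the unit's x (front to back)
- fastener_turn (a joint): turn of the bar, 0 to 1.75 rad, clockwise from above; light spring back to 0. Cover shut: it turns only while pressed down (spring 2 N + 0.25 N per mm). 5 to 17 mm down, differing by unit, its cam clears the ledge; 1.5 mm deeper is a springy stop, 10 N per mm, for at most 15 N. There it turns with under 0.1 N m. Let go at 80 to 100 degrees, it rises 4 mm into its catch and stays; short of that it has not caught
- fastener: the fastener's sliding stem, moved along with the grip bar; origin on its axis at the underside of the collar, 16 mm below the centre of the grip bar, z out of the cover
- bottle0: bystander: amber glass dropper bottle, 36 mm across, 112 mm tall with its black bulb; origin at the centre of its underside
- bottle1: bystander: amber glass dropper bottle, 36 mm across, 112 mm tall with its black bulb; origin at the centre of its underside
- bottle2: bystander: amber glass dropper bottle, 36 mm across, 112 mm tall with its black bulb; origin at the centre of its underside
- bottle3: bystander: amber glass dropper bottle, 36 mm across, 112 mm tall with its black bulb; origin at the centre of its underside
- beaker: bystander: empty glass beaker, 64 mm across, 85 mm tall; origin at the centre of its underside
- dish: bystander: white open dish, 88 mm across, 14 mm tall; origin at the centre of its underside
- cartridge: bystander: used round filter cartridge, white with blue ends, 60 mm across, 28 mm tall, lying on the bench; origin at the centre of its underside

How it is judged:
By the outcome, as a careful person would: the job done as asked, in the order asked, and still so for the second after the job is handed in, with the robot touching nothing.
It also fails if it takes over 51 s, if anything falls off the work surface, if the arm or the gripper's body presses on something with over 40 N, if the wrist force passes 120 N, or if a joint passes its speed limit or range.

## Working session

There is one attempt and no reset: what is moved stays moved. The work goes in short steps, Python scripts to look and compute and a shell command to move; the robot and the scene stay as the last step left them, time stands still between calls to the robot, and variables do not carry over. Pictures are saved under pics/ and viewed, about 8 in all and at most 12, crops included, and the job is handed in when it is done.

```bash
ls; mkdir -p pics
python3 - <<'E'
from workcell import bot
import cv2,numpy as np
print(bot.get_obs())
ims=[]
for n in ["scene","top"]:
    p=bot.camera(n); ims.append(p["frame"])
    print(n,p["mtx"],p["k1"],p["origin"],p["orientation"])
    cv2.imwrite(f"pics/{n}0.png",p["frame"][:,:,::-1])
    for t in ["filter_unit","cover","fastener_head","bottle0","beaker","dish","cartridge"]:
        print(t,[(np.round(d["box"]).tolist(),round(d["confidence"],2)) for d in bot.search_frame(p,t)])
E
```

```text
pics
{'time': 0.0, 'q': array([-6.37713239e+01,  5.01075993e+00,  1.00328114e+01,  9.51018391e+01,
       -2.13047506e-04,  8.99987896e+01]), 'qd': array([-0.04501033, -0.04803316,  0.01114139,  0.0844152 ,  0.04955035,
        0.04662929]), 'joint_efforts': array([-3.82179205e-03, -5.20385885e+01,  4.64805293e+01,  1.62276562e-02,
       -2.02275637e-04, -4.21707307e-05]), 'ee_pos': array([ 0.24296069, -0.49314053,  0.23057165]), 'tcp_rot': array([-9.00002114e+01,  7.97876668e-02, -6.37701135e+01]), 'wrist_force': array([-0.4255687 ,  1.20881223, -0.1790718 ]), 'torque': array([-0.00506973, -0.04500534, -0.00202292]), 'opening': 0.0856089349691149}
scene [[552.24111577   0.         330.87601618]
 [  0.         552.24111577 235.9528917 ]
 [  0.           0.           1.        ]] -0.0970600967177195 [1.4184105  0.10465682 0.89130502] [-132.33601826   -0.54336531   93.36219528]
filter_unit [([290.0, 179.0, 427.0, 307.0], 0.83), ([257.0, 232.0, 289.0, 277.0], 0.6)]
cover [([321.0, 172.0, 394.0, 250.0], 0.58)]
fastener_head [([354.0, 182.0, 364.0, 205.0], 0.67)]
bottle0 [([399.0, 186.0,
[... 296 characters left out ...]
468.16843691 246.78075204]
 [  0.           0.           1.        ]] 0.016669124573575715 [0.41760083 0.04511142 0.99563809] [-1.69758273e+02  7.25738162e-02 -9.02357095e+01]
filter_unit [([209.0, 206.0, 360.0, 364.0], 0.89)]
cover [([242.0, 239.0, 325.0, 314.0], 0.59)]
fastener_head [([266.0, 254.0, 280.0, 281.0], 0.57)]
bottle0 [([194.0, 327.0, 222.0, 348.0], 0.91), ([191.0, 295.0, 216.0, 312.0], 0.75), ([215.0, 348.0, 237.0, 367.0], 0.64), ([337.0, 208.0, 351.0, 230.0], 0.53), ([141.0, 320.0, 187.0, 366.0], 0.34)]
beaker [([356.0, 241.0, 388.0, 272.0], 0.86), ([266.0, 255.0, 281.0, 283.0], 0.71)]
dish [([141.0, 322.0, 190.0, 364.0], 0.65)]
cartridge [([382.0, 227.0, 413.0, 255.0], 0.67)]
```

Run:
```python
import cv2
for n,(x0,y0,x1,y1) in {"scene":(220,140,500,330),"top":(130,180,430,390)}.items():
    im=cv2.imread(f"pics/{n}0.png")[y0:y1,x0:x1]
    cv2.imwrite(f"pics/{n}0c.png",cv2.resize(im,None,fx=2.6,fy=2.6,interpolation=cv2.INTER_CUBIC))
```

```text
(no output)
```

View pics/scene0c.png

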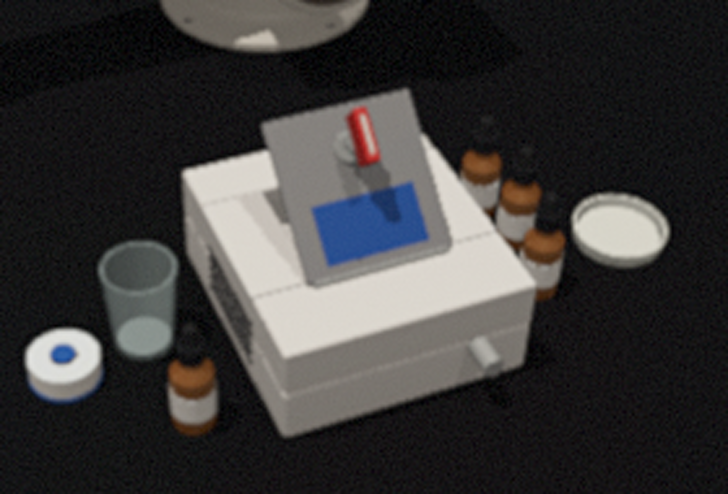

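View pics/top0c.png

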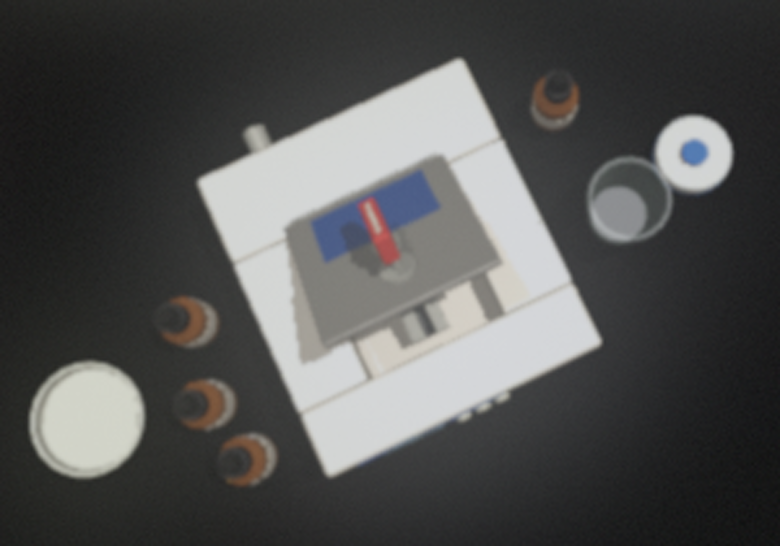

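The scene picture shows the unit with its cover about 45° open, three bottles on its left side, and a bottle and the beaker on its right. In the top crop the unit's top corners are at (460,58), (199,181), (330,476) and (602,343). The red bar runs from (370,205) to (388,260).

```bash
cat > h.py <<'E'
import numpy as np, cv2
from scipy.spatial.transform import Rotation as R
from scipy.optimize import least_squares
def Rm(o): return R.from_euler('xyz',o,degrees=True).as_matrix()
def proj(p,P):
    c=(np.atleast_2d(P)-p["origin"])@Rm(p["orientation"])
    s=c[:,:2]/c[:,2:]; s=s*(1+p["k1"]*(s**2).sum(1,keepdims=True))
    return s@np.diag(np.diag(p["mtx"])[:2])+p["mtx"][:2,2]
def unproj(p,uv,z):
    uv=np.atleast_2d(uv).astype(float)
    n=(uv-p["mtx"][:2,2])/np.diag(p["mtx"])[:2]; s=n.copy()
    for _ in range(20): s=n/(1+p["k1"]*(s**2).sum(1,keepdims=True))
    d=np.c_[s,np.ones(len(s))]@Rm(p["orientation"]).T; o=np.array(p["origin"])
    return o+d*((z-o[2])/d[:,2:])
def cov(a,x,y,z): # cover frame -> unit frame
    c,s=np.cos(a),np.sin(a) # -x swings up
    z=z; return np.array([.055+c*x+s*z, y, .103-s*x+c*z])
def W(th,P): 
    c,s=np.cos(th[2]),np.sin(th[2]); P=np.atleast_2d(P)
    return np.c_[th[0]+c*P[:,0]-s*P[:,1], th[1]+s*P[:,0]+c*P[:,1],P[:,2]]
E
python3 - <<'E'
from h import *
from workcell import bot
cs={n:bot.camera(n) for n in("top","scene")}
off={"top":(130,180),"scene":(220,140)}
box=lambda a:[(.12,-.11,.1),(.12,.11,.1),(-.12,.11,.1),(-.12,-.11,.1)]
cv=lambda a:[cov(a,0,.065,.003),cov(a,0,-.065,.003),cov(a,-.135,-.065,.003),cov(a,-.135,.065,.003)]
head=lambda a:[cov(a,-.1,0,.041)]
obs={"top":[(460,58),(199,181),(330,476),(602,343),(290,226),(440,155),(500,262),(330,345),(378,230)],
"scene":[(287,358),(535,288),(425,138),(183,172),(449,250),(318,283),(263,123),(408,90),(362,137)]}
mod=lambda a:np.array(box(a)+cv(a)+head(a))
def res(t):
    P=W(t,mod(t[3])); r=[]
    for n in obs: r.append(proj(cs[n],P)-(np.array(obs[n])/2.6+np.array(off[n])))
    r=np.array(r); 
    r[1,2]=0
    return r.ravel()
f=least_squares(res,[.45,.05,.4,.8],loss="soft_l1")
t=f.x;print(t,np.degrees(t[2:])); print(np.round(res(t).reshape(2,-1,2),1).tolist())
print("head",W(t,head(t[3])),"edge",W(t,[cov(t[3],-.135,0,0)]),"hinge",W(t,[cov(0,0,0,0)]),"shut head",W(t,[cov(0,-.1,0,.041)]))
for b,z in {(188,322):0,(206,405):0,(247,460):0,(554,105):0,(630,200):.04}.items(): print(b,unproj(cs["top"],np.array(b)/2.6+off["top"],.05))
E
```

```text
[0.5158883  0.11187115 0.44473029 0.73343521] [25.48116869 42.02274228]
[[[-0.2, -1.3], [-2.1, -1.1], [-1.4, 0.0], [-0.3, -0.7], [-3.1, 0.3], [0.5, -1.3], [0.6, -1.1], [-3.2, 0.2], [0.2, 0.4]], [[-1.6, -0.5], [0.9, -1.9], [0.0, 0.0], [-1.2, -0.7], [1.2, -2.7], [-4.7, 0.1], [-1.3, -0.9], [-0.6, -1.6], [-0.6, -1.0]]]
head [[0.52325323 0.11538106 0.2004006 ]] edge [[0.47500499 0.0923873  0.19337245]] hinge [[0.56553827 0.13553294 0.103     ]] shut head [[0.4752656 0.0925115 0.144    ]]
(188, 322) [[0.47309945 0.2748886  0.05      ]]
(206, 405) [[0.41013996 0.25864599 0.05      ]]
(247, 460) [[0.36915072 0.22611931 0.05      ]]
(554, 105) [[ 0.64383521 -0.01006085  0.05      ]]
(630, 200) [[ 0.56690202 -0.068695    0.05      ]]
```

```bash
cat >> h.py <<'E'
TH=[0.5159,0.1119,0.4447]
def rows(pts,th=TH,rel=True):
    from workcell import bot
    o=bot.get_obs(); M=Rm(o["tcp_rot"])
    for P in pts: print(P, np.round((W(th,P)[0]-o["ee_pos"])@M*1000,1))
    print("unit-frame tcp",np.round((np.array([[np.cos(th[2]),np.sin(th[2])],[-np.sin(th[2]),np.cos(th[2])]])@(o["ee_pos"][:2]-th[:2])),4),o["ee_pos"][2])
    print("rot",o["tcp_rot"],"want x yaw",np.degrees(th[2])-90,"q",o["q"].round(1),"t",o["time"],"F",o["wrist_force"].round(2))
E
python3 -c "
from h import *
rows([(-.0155,-.04,.3),(-.0155,-.04,.205)])"
```

```text
(-0.0155, -0.04, 0.3) [-382.6  -68.7  496.2]
(-0.0155, -0.04, 0.205) [-382.6   26.3  496.2]
unit-frame tcp [-0.5066 -0.429 ] 0.2312983475852589
rot [-8.99989719e+01 -1.59438950e-03 -6.37684579e+01] want x yaw -64.52056685053229 q [-63.8   5.   10.1  95.1   0.   90. ] t 0.9 F [ 1.46  0.03 -0.61]
```

```bash
python3 -m inch '[[[0,-35,0],[0,0,0],0],[[-10,-69,13],[0,0.013,0],0],[[-40,-69,52],[0,0.013,0],0],[[-70,-69,91],[0,0.013,0],0],[[-100,-69,130],[0,0.013,0],0],[[-130,-69,169],[0,0.013,0],0],[[-160,-69,208],[0,0.013,0],0],[[-190,-69,246],[0,0.013,0],0],[[-220,-69,285],[0,0.013,0],0],[[-250,-69,324],[0,0.013,0],0],[[-280,-69,363],[0,0.013,0],0],[[-310,-69,402],[0,0.013,0],0],[[-340,-69,441],[0,0.013,0],0],[[-365,-69,473],[0,0.013,0],0],[[-383,-69,496],[0,0.013,0],0],[[-383,-69,496],[0,0.013,0],0],[[-383,-69,496],[0,0.013,0],0],[[-383,-69,496],[0,0.013,0],0]]' 30
python3 - <<'E'
from h import *
from workcell import bot
rows([(-.0155,-.04,.3),(-.0155,-.04,.205)])
p=bot.camera("wrist"); cv2.imwrite("pics/w1.png",p["frame"][:,:,::-1])
print(p["origin"],p["orientation"],p["mtx"][0,0])
E
```

```text
time: 2.7
ee_pos: [0.5185, 0.0687, 0.3005]
tcp_rot: [-90.0, -0.0, -64.5]
wrist_force: [0.2, 0.1, 0.9]
opening: -0.0002
(-0.0155, -0.04, 0.3) [-0.1  0.5  0.7]
(-0.0155, -0.04, 0.205) [-0.1 95.5  0.7]
unit-frame tcp [-0.0162 -0.0401] 0.30051156878980695
rot [-8.99944399e+01 -1.35323921e-02 -6.45469468e+01] want x yaw -64.52056685053229 q [  7.6   3.4  16.3 102.8  -0.  162.1] t 2.7 F [0.19 0.06 0.94]
[0.58707672 0.10132394 0.44415499] [ 1.62947888e+02 -3.40710367e-02 -6.45858973e+01] 358.5879134170608
```

View pics/w1.png

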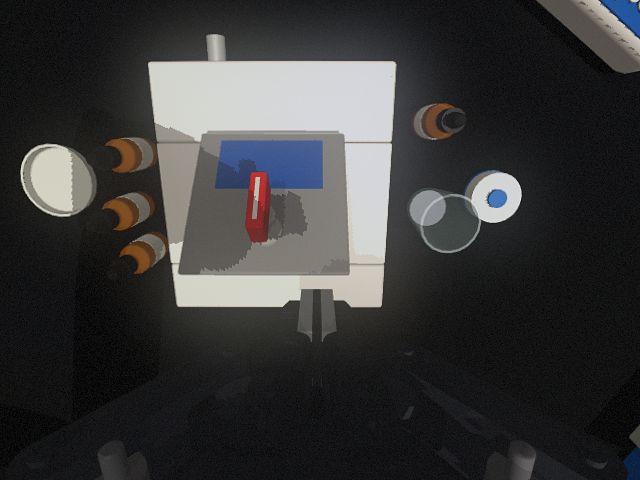

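The wrist view is square to the unit. Its back corners are at (149,62) and (395,62), its front corners at (177,307) and (382,307). The cover's free corners are at (179,275) and (349,275), and the closed fingers sit at (317,310), right of the red bar. I'll refine the fit with these.

Run:
```python
from h import *
from workcell import bot
cs={n:bot.camera(n) for n in("top","scene","wrist")}
def cv(a,x,y,z): c,s=np.cos(a),np.sin(a); return (.055+c*x+s*z,y,.1-s*x+c*z)
mod=lambda a:np.array([(.12,-.11,.1),(.12,.11,.1),(-.12,.11,.1),(-.12,-.11,.1),cv(a,0,.065,.006),cv(a,0,-.065,.006),cv(a,-.135,-.065,.006),cv(a,-.135,.065,.006)])
t_=np.array([(460,58),(199,181),(330,476),(602,343),(290,226),(440,155),(500,262),(330,345)])/2.6+(130,180)
s_=np.array([(287,358),(535,288),(425,138),(183,172),(449,250),(318,283),(263,123),(408,90)])/2.6+(220,140); s_[2]=np.nan
w_=np.array([(395,62),(149,62),(177,307),(382,307),(205,134),(343,134),(349,274),(179,274)],float)
obs=dict(top=t_,scene=s_,wrist=w_)
for use in (["wrist"],["top","scene","wrist"]):
    def res(t):
        P=W(t,mod(t[3])); return np.nan_to_num(np.array([proj(cs[n],P)-obs[n] for n in use])).ravel()
    f=least_squares(res,[.516,.11,.44,.73],loss="soft_l1"); print(use,f.x); print(np.round(res(f.x).reshape(len(use),-1,2),1).tolist())
```

```text
['wrist'] [0.51503301 0.11031597 0.44113318 0.71894045]
[[[1.9, -0.5], [-2.0, -0.1], [-0.4, 0.8], [0.2, 1.2], [-3.0, -0.5], [1.5, -0.5], [1.2, 0.6], [-0.7, 0.3]]]
['top', 'scene', 'wrist'] [0.51500137 0.11071803 0.44310474 0.71648809]
[[[0.5, -0.8], [-1.4, -0.7], [-0.9, 0.5], [0.3, -0.1], [-2.8, -0.2], [0.7, -1.6], [1.1, -0.6], [-2.5, 0.5]], [[-2.3, -0.9], [0.2, -2.2], [0.0, 0.0], [-1.6, -1.1], [1.1, -2.2], [-4.9, 0.6], [-1.8, -0.2], [-1.1, -0.8]], [[1.3, -0.9], [-2.7, 0.0], [-0.5, 0.9], [0.1, 0.9], [-3.6, -0.5], [1.0, -0.8], [0.8, 0.4], [-0.9, 0.4]]]
```

```bash
python3 -m inch '[[[0,30,0],[0,0,0],0],[[0,60,0],[0,0,0],0],[[0,85,0],[0,0,0],0],[[0,105,0],[0,0,0],0],[[0,112,0],[0,0,0],0],[[0,116,0],[0,0,0],0],[[0,119,0],[0,0,0],0],[[-2,122,-2],[0,0,0],0],[[-2,124,-4],[0,0,0],0],[[-2,126,-6],[0,0,0],0],[[-2,128,-8],[0,0,0],0],[[-2,130,-10],[0,0,0],0]]'
python3 - <<'E'
from h import *
from workcell import bot
o=bot.get_obs();print(o["wrist_force"],o["torque"])
p=bot.camera("scene"); print(p["shot"]); cv2.imwrite("pics/s2.png",cv2.resize(p["frame"][140:330,220:500,::-1],None,fx=2.6,fy=2.6))
E
```

```text
time: 4.1
ee_pos: [0.5086, 0.066, 0.1707]
tcp_rot: [-89.9, -0.0, -64.6]
wrist_force: [1.5, 0.8, 0.3]
opening: 0.0
[1.54619464 0.80338905 0.26100797] [ 0.05207269 -0.104364   -0.02121419]
9
```

View pics/s2.png

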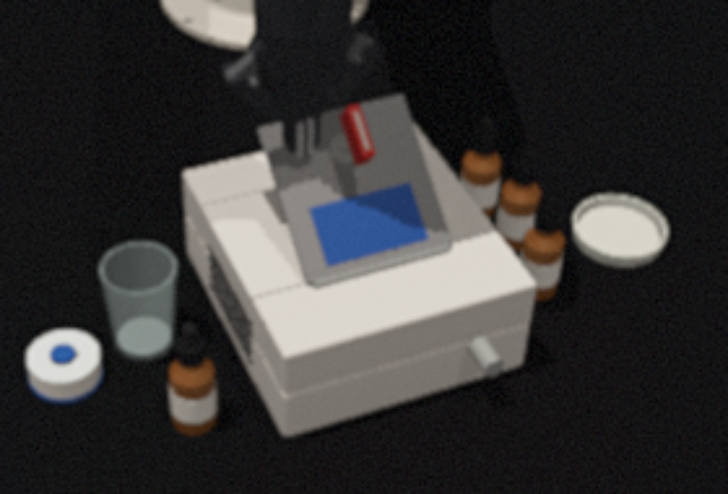

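Fingertips are touching the cover's outer face at crop (300,150), beside the bar at (357,135). The cover has just begun to move, so I'll follow the arc slowly.

```bash
python3 -m inch '[[[0,2.5,-1.8],[0,0,0],0],[[0,5,-3.5],[0,0,0],0],[[0,7.5,-5],[0,0,0],0],[[0,10,-6.5],[0,0,0],0],[[0,12.5,-8],[0,0,0],0],[[0,15,-9.4],[0,0,0],0],[[0,17.5,-10.8],[0,0,0],0],[[0,20,-12.1],[0,0,0],0],[[0,22.5,-13.3],[0,0,0],0],[[0,25,-14.4],[0,0,0],0],[[0,27.5,-15.5],[0,0,0],0],[[0,30,-16.5],[0,0,0],0],[[0,32.5,-17.4],[0,0,0],0],[[0,35,-18.1],[0,0,0],0],[[0,37.5,-18.8],[0,0,0],0],[[0,40,-19.5],[0,0,0],0],[[0,42.5,-20.1],[0,0,0],0],[[0,45,-20.7],[0,0,0],0],[[0,47.5,-21.3],[0,0,0],0],[[0,50,-21.8],[0,0,0],0]]'
python3 -m inch '[[[0,2,0],[0,0,0],0],[[0,4,-0.5],[0,0,0],0],[[0,6,-0.7],[0,0,0],0],[[0,8,-1],[0,0,0],0],[[0,9.5,-1],[0,0,0],0],[[0,10.5,-1],[0,0,0],0],[[0,11.5,-1],[0,0,0],0],[[0,11.5,-1],[0,0,0],0]]'
```

```text
time: 6.15
ee_pos: [0.4874, 0.0559, 0.1212]
tcp_rot: [-90.1, -0.0, -64.6]
wrist_force: [-14.7, -7.5, 14.9]
opening: -0.0002
time: 6.95
ee_pos: [0.4864, 0.0555, 0.1095]
tcp_rot: [-90.1, -0.0, -64.6]
wrist_force: [0.4, -0.8, -0.7]
opening: -0.0001
```

Run:
```python
from h import *
from workcell import bot
p=bot.camera("scene"); q=bot.camera("wrist")
a=cv2.resize(p["frame"][140:330,250:450,::-1],None,fx=2,fy=2,interpolation=cv2.INTER_CUBIC)
b=q["frame"][40:420,90:490,::-1]
cv2.imwrite("pics/s3.png",np.hstack([a,b]))
```

```text
(no output)
```

View pics/s3.png

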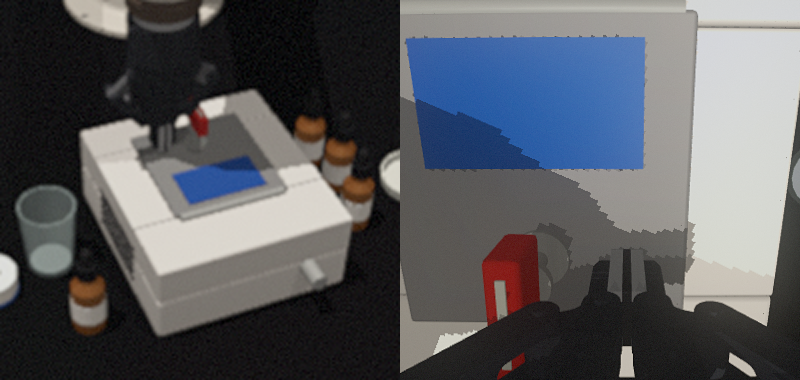

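The cover is almost flat under the fingers. The red bar is clear to their left, at crop (510,280). I'll press gently to confirm it is shut.

```bash
python3 -m inch '[[[0,1,0],[0,0,0],0],[[0,1.8,0],[0,0,0],0],[[0,2.5,0],[0,0,0],0],[[0,2.5,0],[0,0,0],0]]'; python3 -m inch '[[[0,0.5,0],[0,0,0],0],[[0,1,0],[0,0,0],0],[[0,1,0],[0,0,0],0]]'
```

```text
time: 7.45
ee_pos: [0.4866, 0.0555, 0.1073]
tcp_rot: [-90.1, -0.0, -64.6]
wrist_force: [0.8, -0.5, 1.9]
opening: -0.0003
time: 7.75
ee_pos: [0.4866, 0.0554, 0.1063]
tcp_rot: [-90.1, -0.1, -64.6]
wrist_force: [0.9, -1.0, 1.4]
opening: 0.0004
```

```bash
python3 -m inch '[[[0,0.5,0],[0,0,0],0],[[0,0.5,0],[0,0,0],0]]';python3 -m inch '[[[0,0.5,0],[0,0,0],0],[[0,0.5,0],[0,0,0],0]]';python3 -m inch '[[[0,0.5,0],[0,0,0],0],[[0,0.5,0],[0,0,0],0]]'
```

```text
time: 7.95
ee_pos: [0.4867, 0.0554, 0.106]
tcp_rot: [-90.1, -0.1, -64.6]
wrist_force: [-0.6, -1.0, 3.8]
opening: -0.0001
time: 8.15
ee_pos: [0.4867, 0.0554, 0.106]
tcp_rot: [-90.0, -0.1, -64.6]
wrist_force: [-1.1, -1.3, 5.0]
opening: -0.0001
time: 8.35
ee_pos: [0.4867, 0.0554, 0.106]
tcp_rot: [-90.0, -0.1, -64.6]
wrist_force: [-2.3, -1.3, 7.4]
opening: 0.0003
```

Firm at 106.0 mm: the cover is shut. Now I'll rise and half-turn the wrist so the clockwise quarter turn stays in joint 6's range.

```bash
python3 -m inch '[[[0,-10,0],[0,0,0],0],[[0,-40,0],[0,0,0],0],[[0,-80,0],[0,0,0],0],[[0,-110,0],[0,-0.14,0],40],[[0,-110,0],[0,-0.28,0],40],[[0,-110,0],[0,-0.42,0],40],[[0,-110,0],[0,-0.56,0],40],[[0,-110,0],[0,-0.7,0],40],[[0,-110,0],[0,-0.84,0],40],[[0,-110,0],[0,-0.98,0],40],[[0,-110,0],[0,-1.12,0],40],[[0,-110,0],[0,-1.26,0],40],[[0,-110,0],[0,-1.4,0],40],[[0,-110,0],[0,-1.5708,0],40],[[0,-110,0],[0,-1.5708,0],40]]' && python3 -m inch '[[[0,0,0],[0,-0.14,0],40],[[0,0,0],[0,-0.28,0],40],[[0,0,0],[0,-0.42,0],40],[[0,0,0],[0,-0.56,0],40],[[0,0,0],[0,-0.7,0],40],[[0,0,0],[0,-0.84,0],40],[[0,0,0],[0,-0.98,0],40],[[0,0,0],[0,-1.12,0],40],[[0,0,0],[0,-1.26,0],40],[[0,0,0],[0,-1.4,0],40],[[0,0,0],[0,-1.54,0],40],[[0,0,0],[0,-1.5708,0],40],[[0,0,0],[0,-1.5708,0],40]]'
python3 - <<'E'
from h import *
from workcell import bot
th=[.515,.1107,.4427]
rows([(-.045,0,.2)],th)
p=bot.camera("top"); q=bot.camera("wrist")
cv2.imwrite("pics/s4.png",np.hstack([cv2.resize(p["frame"][190:390,180:380,::-1],(400,400)),q["frame"][40:440,100:500,::-1]]))
for n,c in(("top",p),("wrist",q)):
    print(n,[(np.round(d["box"],0).tolist(),round(d["confidence"],2)) for d in bot.search_frame(c,"fastener_head")][:2],proj(c,W(th,[(-.045,0,.144),(-.067,0,.156),(-.023,0,.156)])).round(0).tolist())
E
```

```text
time: 9.85
ee_pos: [0.4866, 0.0556, 0.2162]
tcp_rot: [-90.1, 0.0, 25.6]
wrist_force: [-0.1, 0.3, -0.5]
opening: 0.0404
time: 11.15
ee_pos: [0.4865, 0.0557, 0.2164]
tcp_rot: [-90.0, 0.1, 115.4]
wrist_force: [0.6, 0.4, -0.1]
opening: 0.0403
(-0.045, 0, 0.2) [37.5 16.4 -4.3]
unit-frame tcp [-0.0493 -0.0375] 0.2164286887257986
rot [-8.99791692e+01  5.20676811e-02  1.15446456e+02] want x yaw -64.63515840955846 q [  6.6  -3.6  -0.2  93.4  -0.1 -18.9] t 11.15 F [ 0.65  0.37 -0.09]
top [] [[291.0, 300.0], [296.0, 310.0], [286.0, 288.0]]
wrist [([364.0, 223.0, 387.0, 300.0], 0.89)] [[375.0, 258.0], [380.0, 230.0], [377.0, 298.0]]
```

View pics/s4.png

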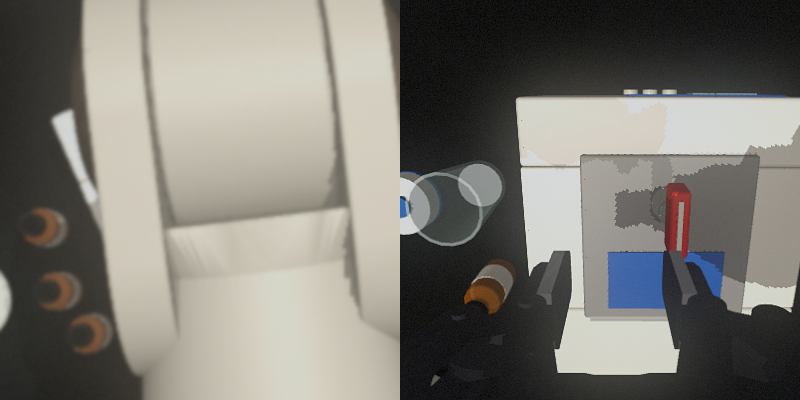

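The wrist view shows the bar upright at crop (678,220). Its box centre is 375 px against 375–380 predicted, so the pose agrees to about 2 mm. I'll go over it and descend.

```bash
python3 -m inch '[[[15,0,-2],[0,0,0],40],[[37.5,0,-4.3],[0,0,0],40],[[37.5,25,-4.3],[0,0,0],40],[[37.5,50,-4.3],[0,0,0],40],[[37.5,70,-4.3],[0,0,0],40],[[37.5,81,-4.3],[0,0,0],40],[[37.5,81,-4.3],[0,0,0],40],[[37.5,81,-4.3],[0,0,0],40]]' 25
python3 - <<'E'
from h import *
from workcell import bot
rows([(-.045,0,.135)],[.515,.1107,.4427])
q=bot.camera("wrist")
cv2.imwrite("pics/w5.png",q["frame"][150:450,150:550,::-1])
E
```

```text
time: 12.15
ee_pos: [0.4745, 0.0913, 0.136]
tcp_rot: [-90.0, 0.1, 115.5]
wrist_force: [0.2, 0.1, -0.1]
opening: 0.04
(-0.045, 0, 0.135) [0.2 1.  0.1]
unit-frame tcp [-0.0449 -0.0002] 0.13601371521641398
rot [-9.00114385e+01  6.62067969e-02  1.15457734e+02] want x yaw -64.63515840955846 q [ 10.9  -5.  -10.5  84.5  -0.1 -14.5] t 12.15 F [ 0.22  0.13 -0.08]
```

View pics/w5.png

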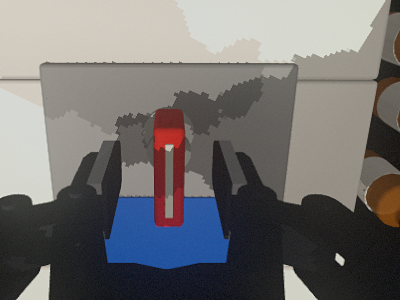

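The bar at crop x≈169 is centred between the fingers (inner faces near 118 and 217). I'll grip.

```bash
python3 -m inch '[[[0,0,0],[0,0,0],20],[[0,0,0],[0,0,0],20],[[0,0,0],[0,0,0],5],[[0,0,0],[0,0,0],5],[[0,0,0],[0,0,0],5],[[0,0,0],[0,0,0],5]]' 30
python3 -m inch '[[[0,1,0],[0,0,0],5],[[0,2,0],[0,0,0],5],[[0,2,0],[0,0,0],5]]'; python3 -m inch '[[[0,1,0],[0,0,0],5],[[0,2,0],[0,0,0],5],[[0,2,0],[0,0,0],5]]'
```

```text
time: 12.8
ee_pos: [0.4748, 0.0921, 0.1368]
tcp_rot: [-90.1, -0.0, 115.5]
wrist_force: [-1.4, 4.2, 2.6]
opening: 0.0117
time: 13.1
ee_pos: [0.4748, 0.0922, 0.1349]
tcp_rot: [-90.1, -0.0, 115.5]
wrist_force: [-1.2, 1.5, 1.7]
opening: 0.0111
time: 13.4
ee_pos: [0.4748, 0.0922, 0.1328]
tcp_rot: [-90.1, -0.0, 115.5]
wrist_force: [-1.6, 1.6, 2.0]
opening: 0.011
```

```bash
for i in 1 2 3; do python3 -m inch '[[[0,0.5,0],[0,0,0],5],[[0,1,0],[0,0,0],5],[[0,1,0],[0,0,0],5]]' | grep -E "ee_pos|force|time"; done
```

```text
time: 13.7
ee_pos: [0.4748, 0.0922, 0.1318]
wrist_force: [-2.0, 3.1, 3.1]
time: 14.0
ee_pos: [0.4748, 0.0922, 0.1307]
wrist_force: [-2.2, 1.3, 3.5]
time: 14.3
ee_pos: [0.4748, 0.0922, 0.1296]
wrist_force: [-2.6, 1.7, 3.3]
```

```bash
for i in 1 2; do python3 -m inch '[[[0,0.5,0],[0,0,0],5],[[0,1,0],[0,0,0],5],[[0,1,0],[0,0,0],5]]' | grep -E "ee_pos|force"; done
```

```text
ee_pos: [0.4748, 0.0922, 0.1286]
wrist_force: [-2.7, 2.3, 4.6]
ee_pos: [0.4748, 0.0922, 0.1276]
wrist_force: [-2.3, 1.5, 4.1]
```

```bash
for i in 1 2; do python3 -m inch '[[[0,0.5,0],[0,0,0],5],[[0,1,0],[0,0,0],5],[[0,1,0],[0,0,0],5]]' | grep -E "ee_pos|force"; done
```

```text
ee_pos: [0.4748, 0.0922, 0.1268]
wrist_force: [-3.5, 1.8, 5.6]
ee_pos: [0.4749, 0.0922, 0.1264]
wrist_force: [-4.2, 1.4, 8.8]
```

The stop begins at z≈0.1268 m, and I'm about 0.4 mm into it with 8.8 N in total. Now the turn, clockwise about tool +y.

```bash
python3 -m inch '[[[0,0.1,0.2],[0,0.08,0],5],[[0,0.1,0.3],[0,0.2,0],5],[[0,0.1,0.3],[0,0.3,0],5],[[0,0.1,0.3],[0,0.4,0],5],[[0,0.1,0.3],[0,0.4,0],5]]'; python3 -c "
from workcell import bot
o=bot.get_obs();print(o['torque'],o['wrist_force'])"
```

```text
time: 16.0
ee_pos: [0.4748, 0.0918, 0.1267]
tcp_rot: [-90.2, -0.0, 92.4]
wrist_force: [-2.3, -1.2, 7.0]
opening: 0.011
[-0.09271744  0.42575607 -0.01744803] [-2.30853391 -1.21085421  7.03994329]
```

```bash
python3 -m inch '[[[0,0.1,0],[0,0.12,0],5],[[0,0.1,0],[0,0.24,0],5],[[0,0.1,0],[0,0.36,0],5],[[0,0.1,0],[0,0.48,0],5],[[0,0.1,0],[0,0.6,0],5],[[0,0.1,0],[0,0.6,0],5]]'; python3 -c "
from workcell import bot
o=bot.get_obs();print(o['torque'],o['wrist_force'])"
```

```text
time: 16.6
ee_pos: [0.4746, 0.0912, 0.1267]
tcp_rot: [-90.2, -0.1, 57.7]
wrist_force: [-3.8, -1.4, 5.6]
opening: 0.0114
[-0.41689359  0.84987453  0.00805859] [-3.8255715  -1.44951745  5.61199445]
```

```bash
python3 -m inch '[[[0,0.1,0],[0,0.12,0],5],[[0,0.1,0],[0,0.24,0],5],[[0,0.1,0],[0,0.36,0],5],[[0,0.1,0],[0,0.48,0],5],[[0,0.1,0],[0,0.6,0],5],[[0,0.1,0],[0,0.6,0],5]]'
python3 - <<'E'
from workcell import bot
import cv2
o=bot.get_obs();print(o['torque'],o['wrist_force'])
q=bot.camera("wrist"); cv2.imwrite("pics/w6.png",q["frame"][150:450,150:550,::-1])
E
```

```text
time: 17.2
ee_pos: [0.4741, 0.0909, 0.1267]
tcp_rot: [-90.1, -0.1, 23.1]
wrist_force: [-5.4, -0.8, 6.2]
opening: 0.0115
[-0.15623548  1.21051873 -0.00708957] [-5.35298759 -0.84951521  6.16074801]
```

View pics/w6.png

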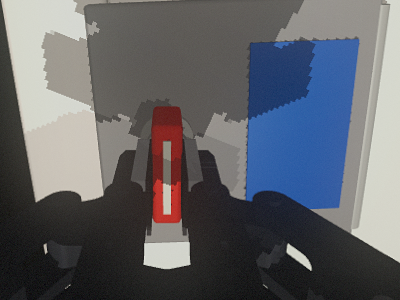

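The bar is still held square in the jaws (crop 167,165) and is turned about 92° relative to the unit. Next I'll let it rise into its catch.

```bash
python3 -m inch '[[[0,-1,0],[0,0,0],5],[[0,-2,0],[0,0,0],5],[[0,-2,0],[0,0,0],5]]'|grep -E "ee_pos|force"; for i in 1 2; do python3 -m inch '[[[0,-0.5,0],[0,0,0],5],[[0,-0.8,0],[0,0,0],5],[[0,-0.8,0],[0,0,0],5]]'|grep -E "ee_pos|force"; done
```

```text
ee_pos: [0.4741, 0.0908, 0.1287]
wrist_force: [-2.2, 1.6, 4.5]
ee_pos: [0.474, 0.0908, 0.1295]
wrist_force: [-2.4, 0.1, 2.9]
ee_pos: [0.4741, 0.0908, 0.1303]
wrist_force: [-2.2, 0.7, 3.4]
```

```bash
python3 -m inch '[[[0,-0.4,0],[0,0,0],12],[[0,-0.4,0],[0,0,0],15],[[0,-0.4,0],[0,0,0],20],[[0,-0.4,0],[0,0,0],30],[[0,-0.4,0],[0,0,0],38],[[0,-0.4,0],[0,0,0],38],[[0,-0.4,0],[0,0,0],38]]'
python3 -m inch '[[[0,-5,0],[0,0,0],38],[[0,-20,0],[0,0,0],38],[[0,-50,0],[0,0,0],38],[[0,-90,0],[0,0,0],38],[[0,-130,0],[0,0,0],38],[[0,-130,0],[0,0,0],38],[[0,-130,0],[0,0,0],38]]'
python3 - <<'E'
from workcell import bot
from h import *
q=bot.camera("wrist"); cv2.imwrite("pics/w7.png",q["frame"][100:480,60:620,::-1])
th=[.515,.1107,.4427]
# caught candidates: height .144 - depth
for d in (0,.0055): print(proj(q,W(th,[(-.045,.022,.156-d),(-.045,-.022,.156-d)])).round(1).tolist())
print([(np.round(d["box"]).tolist(),round(d["confidence"],2)) for d in bot.search_frame(q,"fastener_head")])
E
```

```text
time: 18.85
ee_pos: [0.4741, 0.0908, 0.1307]
tcp_rot: [-90.1, -0.1, 23.3]
wrist_force: [0.3, -0.3, -0.4]
opening: 0.0381
time: 19.55
ee_pos: [0.4743, 0.0911, 0.2626]
tcp_rot: [-90.2, -0.2, 23.3]
wrist_force: [-0.2, 1.2, -0.2]
opening: 0.038
[[313.3, 207.2], [315.6, 265.1]]
[[313.3, 205.6], [315.6, 262.5]]
[([306.0, 200.0, 321.0, 262.0], 0.59)]
```

View pics/w7.png

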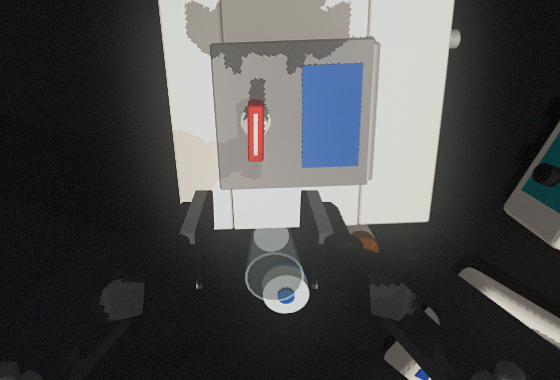

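The bar lies across the unit (crop 256,130), still turned with nothing holding it, and the cover is flat. One last comparison of the bystanders, then hand in.

Run:
```python
from workcell import bot
from h import *
p=bot.camera("scene")
for t in ["bottle0","beaker","dish","cartridge","fastener_head"]:
    print(t,[(np.round(d["box"]).tolist(),round(d["confidence"],2)) for d in bot.search_frame(p,t)])
q=bot.camera("wrist")
m=bot.cut_out(q,"fastener_head")
if m: print(cv2.minAreaRect(np.argwhere(m[0]["region"])[:,::-1].astype(np.float32)))
cv2.imwrite("pics/s8.png",cv2.resize(p["frame"][140:330,220:500,::-1],None,fx=2.6,fy=2.6))
```

```text
bottle0 [([411.0, 197.0, 430.0, 232.0], 0.91), ([282.0, 259.0, 301.0, 306.0], 0.82), ([396.0, 188.0, 412.0, 222.0], 0.74), ([420.0, 214.0, 432.0, 251.0], 0.64), ([287.0, 186.0, 424.0, 307.0], 0.53)]
beaker [([261.0, 234.0, 287.0, 277.0], 0.91)]
dish [([441.0, 217.0, 476.0, 243.0], 0.86)]
cartridge [([233.0, 270.0, 259.0, 296.0], 0.63), ([440.0, 214.0, 474.0, 244.0], 0.59), ([338.0, 192.0, 355.0, 206.0], 0.37)]
fastener_head [([231.0, 268.0, 260.0, 293.0], 0.48), ([340.0, 192.0, 356.0, 207.0], 0.46)]
((317.0, 232.0), (60.0, 16.0), 90.0)
```

View pics/s8.png

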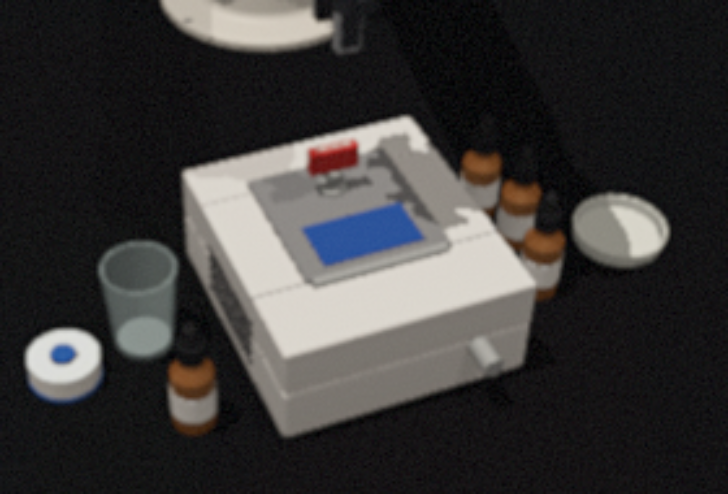

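The scene view shows the cover flat, the bar across it at (333,157), and all bottles, the beaker, dish and cartridge where they began.

```bash
python3 -c "
from workcell import bot
print(bot.job_done())"
```

```text
the job is handed in; nothing more can be done
None
```

I shut the cover, locked the fastener and handed the job in at about 20 s of the 51 s allowed.

- **Cover:** I pushed it shut at roughly 25 mm/s along its arc, with closed fingertips beside the bar. It was firm at 106.0 mm under a light press of 7 N.
- **Fastener:** I pressed the bar down in 1 mm steps until its stop was felt, about 9 mm down, with at most 8.8 N read at the wrist. I then turned it about 92° clockwise, let it rise about 4 mm and released it.
- **Last checks:** After release the bar stayed turned across the unit, about 4–6 mm below its sprung-out height. The cover is flat, and the glassware, dish and cartridge appear where they started, within the detectors' few-pixel scatter.
- **Disagreements:** Midway through closing, one wrist reading showed about 22 N, partly sideways. The next reading was near zero, and I did not find the cause. It may have been a short rub against the cover or the bar, which I cannot tell apart from the readings. Near the end the network also gave a few low-confidence false detections, for example taking the cartridge for the fastener head.

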